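# Engage the transport lock of a bench shaker

### The arm

A 7-joint arm with a two-finger parallel gripper is mounted at the origin on the work surface; the furniture and walls round the work are solid. World frame = base frame: x ahead of the robot, y to its left, z up, the work surface at z = 0. Lengths are in m, angles in rad, forces in N, time in s.
With the tool pointing down it reaches from about 0.4 to 0.85 m from the base axis. Payload 4.5 kg.
Tool frame: the origin (TCP) lies on the centre line of the jaws, within the pads' length; the fingertips stand 25 mm ahead of it and the grasp point (between the pads) lies 6 mm ahead of it; x points along the fingers, y is the direction in which the jaws open and shut, and the axes are right-handed (so a half turn about x gives the same grasp; the last joint's range is limited). The gripper opens to 85 mm and grips with 20 to 120 N. Pads are 22 mm wide; open, the fingers measure 114 mm over their backs; the gripper's body (76 mm by 85 mm) begins 54 mm behind the grasp point. The pads swing forward as they close: fully open they stand 13 mm farther back than shut.
Start: joints at [-1.139, 0.689, -0.195, 1.565, 0.157, 0.902, -0.215], TCP at [0.242, 0.576, 0.256] pointing down, gripper open.
Joint ranges: [-3.01, 3.01], [-0.46, 2.08], [-1.47, 1.51], [0.13, 2.56], [-1, 4.14], [0.04, 2.09], [-2.66, 2.66]. Speed limits (rad/s): [2.57, 2.57, 3.14, 3.14, 3.14, 3.14, 3.14].

### API

Orientations are given as a unit quaternion [w, x, y, z].
In Python, from plant import r gives the robot as it stands.
- The arm moves only by the shell command python3 -m creep 'ROWS' [FORCE]. ROWS is JSON, a list of rows, each a list of 3 entries, a list of its own where there are three numbers: the shift along the world's x, y, z in mm, then the turn, a rotation vector about the world's x, y, z in rad, then the closure in counts, from 0 (fully open) to 255 (shut). In form: [[[tx, ty, tz], [rx, ry, rz], grip], ...]. A call has 1 to 10 rows; each row shifts and turns the commanded pose from where the row before left it; what a row does not reach is not made up. A row lasts 1/12 s, in which the tool goes at most 41.7 mm and 7.16 degrees, less where a joint would pass 70% of its speed; a pose out of reach is approached as far as the arm can. A call is refused whole if a number of a shift passes 41.7 or a number of a turn 0.125, either way. A call with a gripper value outside its range is refused whole. The fingers move at their own pace and stop on an object; FORCE is the grip in N (left out, the last holds). Time passes only in rows, so rows that do not move let the fingers close. It gives the time, the measured TCP pose, the force and the opening at its end, in the units of the state.
- r.get_state(): the state, without advancing time (a new reading comes with each control period).
- r.capture(name): name is "scene" or "top" or "wrist"; returns a dict with "img" (420x560x3 uint8, red, green, blue), "fx", "fy", "cx", "cy" (pixels), "cam_to_world" (4x4, takes a point from camera to world coordinates); the wrist camera has in their place "tool_from_camera" (4x4, takes a point from camera to tool coordinates, whose origin is the TCP and whose axes are the tool frame's). Camera axes: x right, y down, z forward; pixel columns grow to the right and rows downward; lengths in m; the calibration is good to about 2 mm. The wrist camera is an equidistant fisheye: a pixel r from the principal point sees the ray r / f radians off the axis. A picture is of the moment at which its call begins: read the wrist's pose just before it. There is no depth.
- r.sign_off(): hands the job in, once; it reports no verdict.
The state is a dict: "clock": time; "joint_pos": joint angles; "joint_vel": joint speeds; "joint_efforts": joint torques, N m; "eef_pos": TCP position; "eef_rot": TCP orientation; "contact_force": force on the tool from outside, world axes, zero at the start; "moment": the same for the moment, N m; "gripper_width": finger opening in m.
Only numpy, scipy, OpenCV 4.12 (cv2) and the standard library are available. Lean on these libraries where they do the work, as an engineer would, in place of code of your own. Each camera call takes 0.05 s, during which the arm holds its last target.

### The job

Lock the shaker's tray for transport: with the fingertips, turn the brass disc by its pins until its slot lines up with the steel bar, then push the bar along through the slot until its nose is fully home in the keeper. Nothing needs gripping: do not lift the bar out of its guide, and leave everything else on the tray and the bench where it stands.

Things in the scene. Friction and masses are not known exactly. Their poses are not given: they have to be found in the camera images.
- shaker: White low bench shaker, fixed. Origin at bench height straight below the brass disc's axis; z up, x toward the tray behind the disc, y along the bar's path (the bar is pushed toward +y). Housing x -60..170, y -230..80 mm. Flat grey deck 40 mm high, x -60..60. Two bar guide rails 17.6 mm apart, 11 mm high on the deck, y -81..-41.
- tray_floor (a point): Centre of the shaker's aluminium tray, 48 mm above the bench. Tray 108 (x) x 300 (y) mm, from x = 62 to 170 in the shaker's frame; rim top 58 mm above the bench.
- disc (a joint): Angle of the slotted disc, rad, counter-clockwise from above. Slot along the bar's path at 0 and again at pi; both serve, the disc being alike either way round. Starts between 0.6 and 2.54, turns from -0.35 to 3.5, stays where left (friction 0.07 N m, about 3 N at a pin). Off by more than about 0.1, the bar may catch on the rim.
- disc_center (a point): Centre of the brass disc's top, 56 mm above the bench. Disc 72 mm across, 16 mm thick, on the deck. The slot crosses it wholly, 18 mm wide, open at the top and down to the deck. This frame turns with the disc: y along the slot, x toward pin a.
- pin_a (a point): Centre of the top of one of the disc's two upright steel pins, 26 mm from the disc's axis at right angles to the slot. Diameter 10 mm, 32 mm tall above the disc, top 88 mm above the bench.
- pin_b (a point): The other pin, alike, on the opposite side of the axis.
- bar: Loose steel bar on the deck between the rails, 160 mm long along its y, 14 mm wide and high, 0.25 kg, light friction. Origin: centre of its underside. Nose at +y, 80 mm from the origin, tapered over 12 mm, facing the disc; at the start 42 to 57 mm from the disc's axis. Fully home the origin is at y = -14 mm in the shaker's frame, the nose against the keeper's end wall.
- bar_post (a point): Centre of the red knob on the bar's push post, 70 mm from the bar's origin toward its tail (10 mm before the tail's end), 44 mm above the bar's underside. Post diameter 11 mm from the bar's top (14 mm) up, knob diameter 16 mm from 34 to 44 mm.
- keeper_stop (a point): Foot of the keeper's end wall, on the deck, where the middle of the bar's nose must arrive. The keeper is the aluminium roofed socket beyond the disc, open toward it: y 40..73 mm, x within 17 mm in the shaker's frame, top 22 mm above the deck.
- mortar: Small white mortar, 73 mm across, 42 mm high, standing loose on the tray; leave it. Origin under its centre.
- petri_dish: Glass dish, 90 mm across, 14 mm high, loose on the tray; leave it. Origin under its centre.
- beaker_1: Glass beaker, 68 mm across, 75 mm high, loose on the tray; leave it. Origin under its centre.
- vial_3: White vial with a red cap, 30 mm across, 58 mm high, loose on the tray; leave it. Origin under its centre.
- salt_jar: Wide jar with a blue cap, 64 mm across, 75 mm high, on the bench; leave it. Origin under its centre.
- filter_box: Round white and blue box, 73 mm across, 23 mm high, on the bench; leave it. Origin under its centre.
There are look-alikes about, which are no part of the job. Leave any turquoise look-alike of the filter_box alone.

How it is judged:
On the way, in this order (a step that is already met when the one before it is completed fails the run):
1. the disc's slot lines up with the bar (angle between the y axis of disc_center and the y axis of shaker, either way round below 0.15 rad), for 0.1 s.
2. the bar is pushed through the slot and home in the keeper (y of bar in the frame of shaker above -0.02 m and x of bar in the frame of shaker between -0.005 and 0.005 m and z of bar in the frame of shaker below 0.045 m and angle between bar's own z axis and vertical below 0.08 rad), for 0.2 s.
At the end, for the whole second after the job is handed in: The bar lies flat in its guide and through the disc's slot, at rest, its nose within 6 mm of the keeper's end wall; the disc is in line with it; the other things stand upright within 20 mm of where they were (all of step 2 and angle between the y axis of disc_center and the y axis of shaker, either way round below 0.2 rad and linear speed of bar below 0.01 m/s and distance of each of mortar, petri_dish, beaker_1, vial_3, salt_jar, filter_box from where it was at the start of the episode below 0.02 m and angle between each of mortar, petri_dish, beaker_1, vial_3, salt_jar, filter_box's own z axis and vertical below 0.2 rad); the robot touches nothing.
It fails at once if the bar is lifted out of its guide (raised by more than 12 mm) (z of bar in the frame of shaker above 0.052 m).
It fails at once if something else on the tray or the bench is moved by more than 20 mm, lifted or tipped (distance of any of mortar, petri_dish, beaker_1, vial_3, salt_jar, filter_box from where it was at the start of the episode above 0.02 m or angle between any of mortar, petri_dish, beaker_1, vial_3, salt_jar, filter_box's own z axis and vertical above 0.4 rad).
It also fails if it takes over 48 s, if anything falls off the work surface, if the arm or the gripper's body presses on something with over 40 N, if the wrist force passes 120 N, or if a joint passes its speed limit or range.

## Working session

There is one attempt and no reset: what is moved stays moved. The work goes in short steps, Python scripts to look and compute and a shell command to move; the robot and the scene stay as the last step left them, time stands still between calls to the robot, and variables do not carry over. Pictures are saved under pics/ and viewed, and the job is handed in when it is done.

```bash
mkdir -p pics; ls; python3 - <<'E'
from plant import r
import cv2
s=r.get_state();print(s)
for n in("scene","top","wrist"):
    c=r.capture(n);cv2.imwrite(f"pics/{n}0.png",c["img"][:,:,::-1]);print(n,{k:v for k,v in c.items() if k!="img"})
E
```

```text
pics
{'clock': 0.0, 'joint_pos': array([-1.13922051,  0.69000126, -0.19451068,  1.56637505,  0.15725434,
        0.90251888, -0.21507227]), 'joint_vel': array([ 0.00032317, -0.00044641, -0.00094719,  0.00217278, -0.00096865,
        0.00038611, -0.00043528]), 'joint_efforts': array([ 6.39509881e-05, -5.39610636e+01, -1.26644120e+00, -1.58546913e+01,
        9.14568489e-03,  9.37974866e-03, -1.12214212e-05]), 'eef_pos': array([0.2418996 , 0.57560775, 0.25546488]), 'eef_rot': array([ 0.69307709,  0.13900962,  0.69326921, -0.14035058]), 'contact_force': array([ 0.33594205, -0.28441115,  0.18219334]), 'moment': array([ 0.01691826,  0.02659747, -0.04657912]), 'gripper_width': 0.08570180022120763}
scene {'fx': 491.9940502519144, 'fy': 491.9940502519144, 'cx': 285.0837690794509, 'cy': 209.3491523889258, 'cam_to_world': array([[ 0.7746221 , -0.3896444 ,  0.49813436,  0.00369775],
       [-0.63215401, -0.50007962,  0.59186289, -0.59704889],
       [ 0.01849078, -0.77336771, -0.633688  ,  0.73763172],
       [ 0.        ,  0.        ,  0.        ,  1.        ]])}
top {'fx': 410.7199463323833, 'fy': 410.7199463323833, 'cx': 279.26383707221544, 'cy': 212.65562291961166, 'cam_to_world': array([[-0.01517959, -0.99441427,  0.10445018,  0.45687823],
       [-0.99934044,  0.01853481,  0.03122739,  0.01752436],
       [-0.03298892, -0.10390727, -0.99403974,  0.91350754],
       [ 0.        ,  0.        ,  0.        ,  1.        ]])}
wrist {'fx': 325.19226210127806, 'fy': 325.19226210127806, 'cx': 280.7360594666344, 'cy': 209.07640206236056, 'tool_from_camera': array([[ 1.04619837e-03, -3.28540085e-01,  9.44489448e-01,
        -1.18547002e-01],
       [ 9.99999313e-01,  8.42812738e-04, -8.14513999e-04,
         6.31280542e-04],
       [-5.28427240e-04,  9.44489652e-01,  3.28540741e-01,
        -8.55590506e-02],
       [ 0.00000000e+00,  0.00000000e+00,  0.00000000e+00,
         1.00000000e+00]])}
```

View pics/scene0.png

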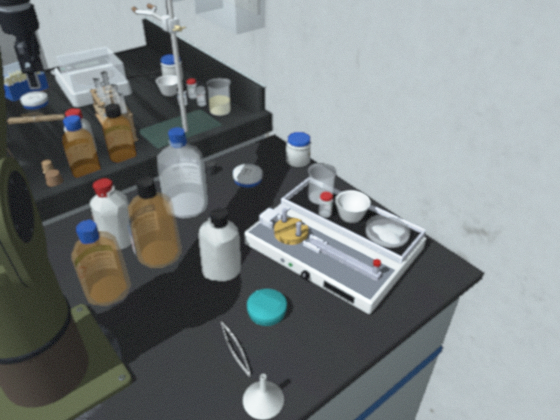

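View pics/top0.png

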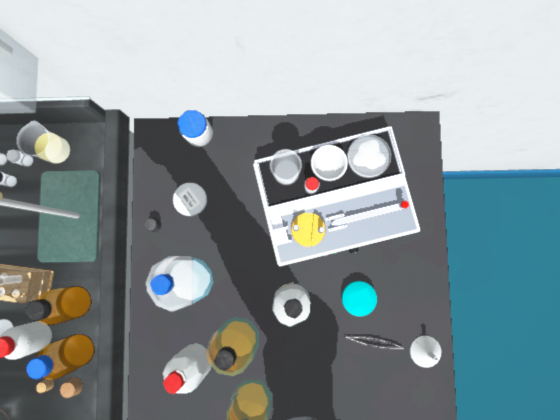

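View pics/wrist0.png

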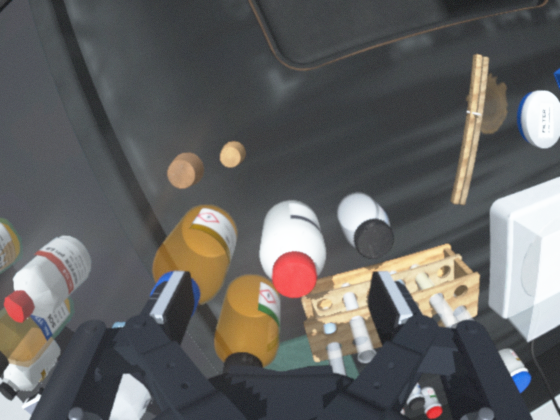

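The top view shows the brass disc near (309,229), the red knob near (405,205), and the tray items above them. I'll zoom in on both fixed views.

```bash
cat > h.py <<'E'
import numpy as np,cv2
from plant import r
def ray(c,u,v):
    d=np.array([(u-c["cx"])/c["fx"],(v-c["cy"])/c["fy"],1.]);T=c["cam_to_world"]
    return T[:3,3],T[:3,:3]@d
def onz(c,u,v,z):
    o,d=ray(c,u,v);return o+d*(z-o[2])/d[2]
def proj(c,p):
    T=c["cam_to_world"];q=T[:3,:3].T@(np.array(p)-T[:3,3]);return np.array([c["fx"]*q[0]/q[2]+c["cx"],c["fy"]*q[1]/q[2]+c["cy"]])
def wray(c,s,u,v):
    from scipy.spatial.transform import Rotation as R
    q=s["eef_rot"];Rt=R.from_quat([q[1],q[2],q[3],q[0]]).as_matrix()
    x,y=(u-c["cx"])/c["fx"],(v-c["cy"])/c["fy"];t=np.hypot(x,y)
    d=np.array([x*np.sin(t)/t,y*np.sin(t)/t,np.cos(t)]) if t>0 else np.array([0,0,1.])
    T=c["tool_from_camera"];return s["eef_pos"]+Rt@T[:3,3],Rt@T[:3,:3]@d
def wonz(c,s,u,v,z):
    o,d=wray(c,s,u,v);return o+d*(z-o[2])/d[2]
def crop(img,x0,y0,w,h,k,name):
    cv2.imwrite(name,cv2.resize(img[y0:y0+h,x0:x0+w,::-1],None,fx=k,fy=k,interpolation=cv2.INTER_CUBIC))
E
python3 - <<'E'
from h import *
c=r.capture("top");crop(c["img"],250,120,180,150,4.4,"pics/topz.png")
hsv=cv2.cvtColor(c["img"],cv2.COLOR_RGB2HSV)
m=((hsv[...,0]>20)&(hsv[...,0]<32)&(hsv[...,1]>140)).astype(np.uint8);m[:, :280]=0;m[:,340:]=0;m[:200]=0;m[260:]=0
k=cv2.findContours(m,0,2)[0];k=max(k,key=cv2.contourArea);print(cv2.minEnclosingCircle(k),cv2.fitEllipse(k))
m=(((hsv[...,0]>170)|(hsv[...,0]<6))&(hsv[...,1]>130)).astype(np.uint8)
for x in zip(*[a.tolist() for a in cv2.connectedComponentsWithStats(m)[2:]]): print(x)
for u,v,z in[(309,229,.056),(405,205,.084)]:print(onz(c,u,v,z))
c=r.capture("scene");crop(c["img"],235,175,200,140,4,"pics/scz.png")
E
```

```text
((307.80303955078125, 228.6287841796875), 16.579856872558594) ((307.7734069824219, 229.003662109375), (29.8890438079834, 32.492164611816406), 7.634368419647217)
([0, 0, 560, 420, 234481], [279.8727700751873, 209.15494645621607])
([306, 177, 13, 13, 136], [311.91911764705884, 182.8014705882353])
([401, 201, 8, 7, 43], [404.4186046511628, 204.02325581395348])
([0, 337, 14, 21, 237], [5.708860759493671, 345.9831223628692])
([163, 372, 21, 22, 303], [172.9009900990099, 382.5313531353135])
[ 0.51153842 -0.01708863  0.056     ]
[ 0.55482527 -0.21013219  0.084     ]
```

View pics/topz.png

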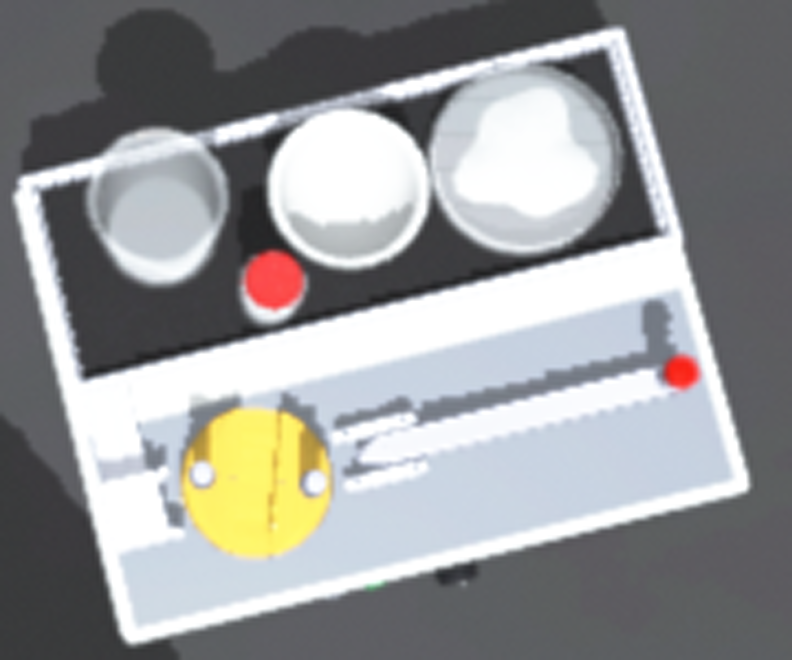

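View pics/scz.png

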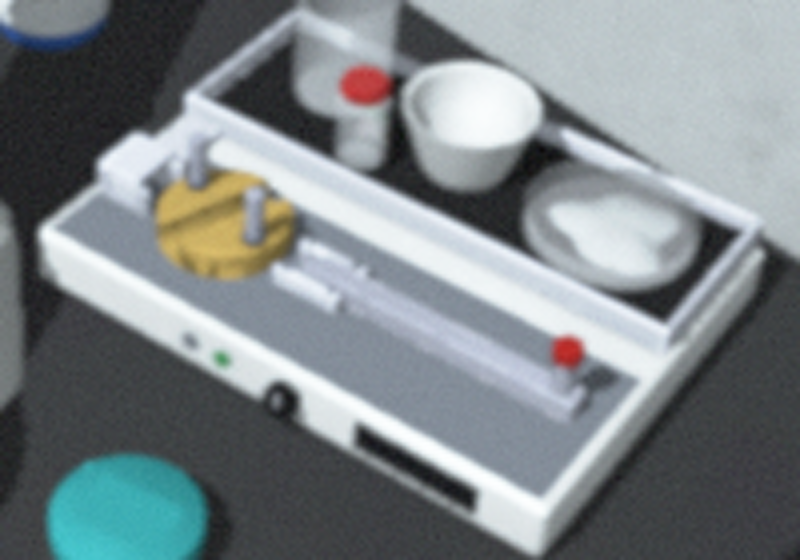

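The zoomed top crop shows the pins at (202,474) and (315,483), the knob at (681,371) and the bar pointing at the disc. I'll get metric poses from these.

```bash
python3 - <<'E'
from h import *
c=r.capture("top")
f=lambda u,v,z:onz(c,250+u/4.4,120+v/4.4,z)
a=f(202,474,.088);b=f(315,483,.088);k=f(681,371,.084);n=f(365,452,.054)
print("pins",a,b,np.linalg.norm(a-b),"mid",(a+b)/2,"knob",k,"nose",n)
print("disc",onz(c,307.8,229,.056))
# housing corners z .04?
P=[f(x,y,.04) for x,y in[(128,640),(748,488)]]
print("housing front",P,np.linalg.norm(P[0]-P[1]))
d=P[0]-P[1];print("yaw dir +y from front edge",np.degrees(np.arctan2(d[1],d[0])))
Q=[f(x,y,.058) for x,y in[(25,187),(622,35)]];d=Q[0]-Q[1];print(np.degrees(np.arctan2(d[1],d[0])),np.linalg.norm(d))
m=(a+b)/2
d=m-k;print("knob->disc",np.degrees(np.arctan2(d[1],d[0])),np.hypot(d[0],d[1]))
d=a-b;print("pin dir",np.degrees(np.arctan2(d[1],d[0])))
s=r.capture("scene")
g=lambda u,v,z:onz(s,235+u/4,175+v/4,z)
print("scene pins",g(195,145,.088),g(255,192,.088),"knob",g(567,350,.084))
E
```

```text
pins [0.51251653 0.01042522 0.088     ] [ 0.50751008 -0.04097323  0.088     ] 0.05164169995870366 mid [ 0.51001331 -0.015274    0.088     ] knob [ 0.55621746 -0.20974321  0.084     ] nose [ 0.52392898 -0.06745196  0.054     ]
disc [ 0.5115817 -0.0145894  0.056    ]
housing front [array([0.43660747, 0.04703268, 0.04      ]), array([ 0.50449434, -0.25092088,  0.04      ])] 0.30558951367139026
yaw dir +y from front edge 102.83537508582748
103.2463139724345 0.29715173123432803
knob->disc 103.36515993193187 0.19988270823971266
pin dir 84.43668189046649
scene pins [0.50825023 0.00658755 0.088     ] [ 0.50865108 -0.04090157  0.088     ] knob [ 0.55346302 -0.21239363  0.084     ]
```

```bash
python3 - <<'E'
from h import *
t=r.capture("top");s=r.capture("scene")
def tri(a,b):
    o1,d1=ray(t,*a);o2,d2=ray(s,*b)
    x=np.linalg.lstsq(np.c_[d1,-d2],o2-o1,rcond=None)[0];p,q=o1+d1*x[0],o2+d2*x[1];return (p+q)/2,np.linalg.norm(p-q)
print("bluecap",tri((162,284),(177,136)));print("whitebottle blackcap",tri((292,308),(220,216)))
print("brown",tri((225,358),(148,187)));print("faucet",tri((0,200),(172,25)))
print("saltjar",tri((193,122),(298,139)))
from scipy.spatial.transform import Rotation as R
q=r.get_state()["eef_rot"];M=R.from_quat([q[1],q[2],q[3],q[0]]).as_matrix();print(M)
print(r.get_state()["clock"])
E
```

```text
bluecap (array([0.41008403, 0.24921802, 0.18822842]), np.float64(0.001290960953847607))
whitebottle blackcap (array([0.36214575, 0.02005507, 0.14199748]), np.float64(0.0031557480110027524))
brown (array([0.28169774, 0.13877408, 0.17662339]), np.float64(0.0023399289921200352))
faucet (array([0.53614144, 0.44161863, 0.34289041]), np.float64(0.016330645541553005))
saltjar (array([0.73987925, 0.22681777, 0.07058109]), np.float64(0.007216084409913782))
[[-5.94911030e-05  3.87370242e-01  9.21924234e-01]
 [-5.51422993e-05  9.21924233e-01 -3.87370245e-01]
 [-9.99999997e-01 -7.38821051e-05 -3.34858037e-05]]
0.45
```

```bash
python3 -m creep '[[[5,-15,15],[0,0,0],0],[[13,-29,15],[0,0,0.03],0],[[13,-30,0],[0,0,0.03],0],[[13,-30,0],[0,0,0.03],0],[[13,-30,0],[0,0,0.03],0],[[13,-30,0],[0,0,0.03],0],[[13,-30,0],[0,0,0.03],0],[[13,-30,0],[0,0,0.03],0],[[13,-30,0],[0,0,0.03],0],[[13,-30,0],[0,0,0.03],0]]' 20 
python3 -m creep '[[[15,-32,0],[0,0,0.03],0],[[15,-32,0],[0,0,0],0],[[15,-32,0],[0,0,0],0],[[15,-32,0],[0,0,0],0],[[15,-32,0],[0,0,0],0],[[15,-32,0],[0,0,0],0],[[15,-32,-10],[0,0,0],0],[[15,-32,-20],[0,0,0],0],[[15,-32,-20],[0,0,0],0],[[10,-15,-20],[0,0,0],0]]'
```

```text
clock: 1.28
eef_pos: [0.3646, 0.2908, 0.2865]
eef_rot: [0.706, 0.045, 0.706, -0.044]
contact_force: [0.9, -0.6, -0.6]
gripper_width: 0.0855
clock: 2.12
eef_pos: [0.5104, -0.0163, 0.2157]
eef_rot: [0.707, 0.036, 0.706, -0.038]
contact_force: [0.5, -0.2, 0.5]
gripper_width: 0.0853
```

```bash
python3 - <<'E'
from h import *
s=r.get_state();c=r.capture("wrist");crop(c["img"],0,0,560,420,1.4,"pics/w1.png")
from scipy.spatial.transform import Rotation as R
q=s["eef_rot"];M=R.from_quat([q[1],q[2],q[3],q[0]]).as_matrix();print(np.degrees(np.arctan2(M[1,1],M[0,1])),s["eef_pos"],s["joint_pos"])
E
```

```text
84.04626197107537 [ 0.51043869 -0.01627068  0.21568349] [ 0.11702533  0.60918685 -0.28213479  1.94892096  0.28308298  0.62008582
  1.11826527]
```

View pics/w1.png

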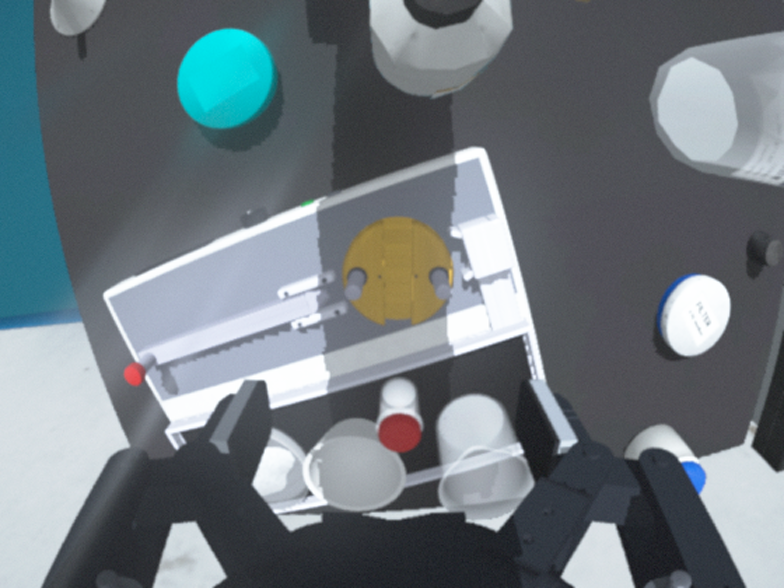

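The wrist view shows the slotted disc and its pins, with tops at about (352,290) and (443,290), and the slot running vertically in the image. I'll convert these.

```bash
python3 - <<'E'
from h import *
s=r.get_state();c=r.capture("wrist")
f=lambda u,v,z:wonz(c,s,u/1.4,v/1.4,z)
a=f(443,290,.088);b=f(352,290,.088);k=f(134,374,.084);m=(a+b)/2
print(a,b,np.linalg.norm(a-b),m,k)
d=m-k;print(np.degrees(np.arctan2(d[1],d[0])),np.hypot(*d[:2]))
d=a-b;print(np.degrees(np.arctan2(d[1],d[0])))
print("disc",f(399,270,.056))
crop(c["img"],220,130,140,120,5,"pics/w1z.png")
E
```

```text
[0.51010208 0.01008295 0.088     ] [ 0.50473872 -0.0410694   0.088     ] 0.05143275959690144 [ 0.5074204  -0.01549322  0.088     ] [ 0.55138346 -0.20649966  0.084     ]
102.96176015928035 0.19600053037263038
84.01436923530005
disc [ 0.50509162 -0.01420186  0.056     ]
```

View pics/w1z.png

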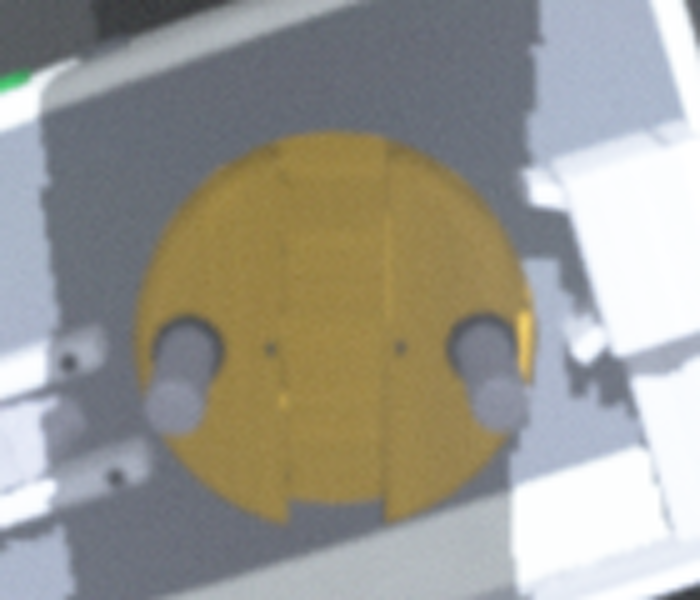

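```bash
python3 -m creep '[[[0,1,-25],[0,0,0],0],[[0,0,-25],[0,0,0],0],[[0,0,-25],[0,0,0],0],[[0,0,-20],[0,0,0],0],[[0,0,-15],[0,0,0],0],[[0,0,-10],[0,0,0],0],[[0,0,-4],[0,0,0],0],[[0,0,0],[0,0,0],30]]' 
python3 -m creep '[[[0,0,0],[0,0,0],60],[[0,0,0],[0,0,0],100],[[0,0,0],[0,0,0],120],[[0,0,0],[0,0,0],120],[[0,0,0],[0,0,0],120],[[0,0,0],[0,0,0],120]]' 20
python3 - <<'E'
from h import *
c=r.capture("wrist");crop(c["img"],0,0,560,420,1.4,"pics/w2.png");crop(r.capture("scene")["img"],235,150,200,140,4,"pics/s2.png")
E
```

```text
clock: 2.88
eef_pos: [0.509, -0.009, 0.0922]
eef_rot: [0.706, 0.034, 0.706, -0.034]
contact_force: [0.6, 1.4, 0.0]
gripper_width: 0.0761
clock: 3.38
eef_pos: [0.5088, -0.0135, 0.0937]
eef_rot: [0.706, 0.034, 0.706, -0.038]
contact_force: [-1.0, -7.3, 2.5]
gripper_width: 0.0606
```

View pics/w2.png

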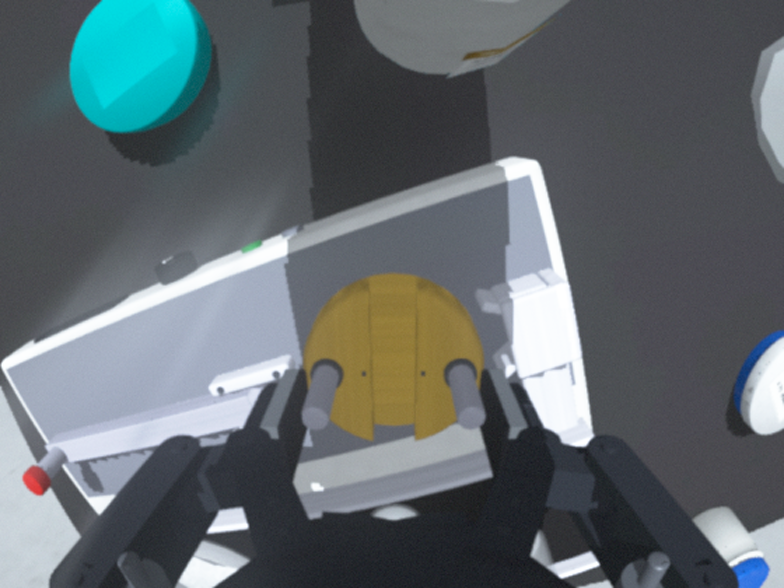

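View pics/s2.png

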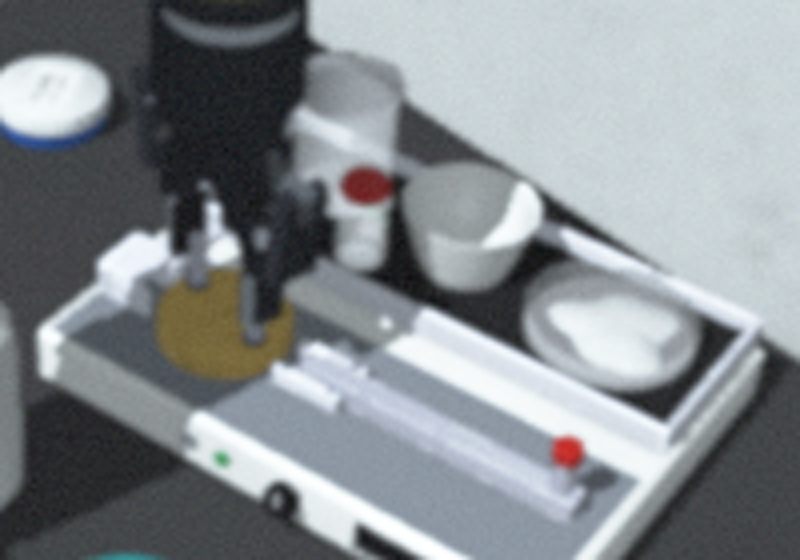

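```bash
python3 -m creep '[[[0,0,0],[0,0,-0.06],120],[[0,0,0],[0,0,-0.1],120],[[0,0,0],[0,0,-0.1],120],[[0,0,0],[0,0,-0.1],120],[[0,0,0],[0,0,-0.1],120],[[0,0,0],[0,0,-0.1],120],[[0,0,0],[0,0,-0.1],120]]' 
python3 -c "
from h import *
print(r.get_state())"
```

```text
clock: 4.07
eef_pos: [0.5095, -0.0122, 0.0938]
eef_rot: [0.657, 0.263, 0.655, -0.265]
contact_force: [-1.4, -5.8, 1.0]
gripper_width: 0.0606
{'clock': 4.0667, 'joint_pos': array([-0.04876915,  0.8145222 , -0.0318617 ,  2.04038988,  0.09090584,
        0.28672909,  0.64788097]), 'joint_vel': array([-0.13274478,  0.00204424,  0.21037928,  0.00374539, -0.53810487,
       -0.03079334, -0.65963756]), 'joint_efforts': array([-1.73775874e+00, -4.89121950e+01, -2.01182574e+00, -6.10839486e+00,
        1.82001328e-02, -4.36222516e-01,  6.07546717e-01]), 'eef_pos': array([ 0.50946461, -0.01218048,  0.09379424]), 'eef_rot': array([ 0.65680244,  0.26336228,  0.65518528, -0.26454321]), 'contact_force': array([-1.3814997 , -5.75108547,  1.00347516]), 'moment': array([-1.15047972,  0.18789033,  0.08678441]), 'gripper_width': 0.060577689889562004}
```

```bash
python3 -m creep '[[[0,0,0],[0,0,-0.1],120],[[0,0,0],[0,0,-0.1],120],[[0,0,0],[0,0,-0.1],120],[[0,0,0],[0,0,-0.1],120],[[0,0,0],[0,0,-0.1],120],[[0,0,0],[0,0,-0.08],120],[[0,0,0],[0,0,0],120],[[0,0,0],[0,0,0],120],[[0,0,0],[0,0,0],120]]' 
python3 - <<'E'
from h import *
s=r.get_state();c=r.capture("wrist");crop(c["img"],0,0,560,420,1.4,"pics/w3.png")
from scipy.spatial.transform import Rotation as R
q=s["eef_rot"];M=R.from_quat([q[1],q[2],q[3],q[0]]).as_matrix();print(np.degrees(np.arctan2(M[1,1],M[0,1])),s["eef_pos"],s["joint_pos"])
E
```

```text
clock: 4.82
eef_pos: [0.5106, -0.0115, 0.0938]
eef_rot: [0.556, 0.439, 0.553, -0.438]
contact_force: [1.0, -5.0, 4.0]
gripper_width: 0.0608
13.301060433942396 [ 0.51057132 -0.01149225  0.09375081] [-0.10923224  0.81881415  0.06683412  2.04236521 -0.17010913  0.28159523
  0.33194956]
```

View pics/w3.png

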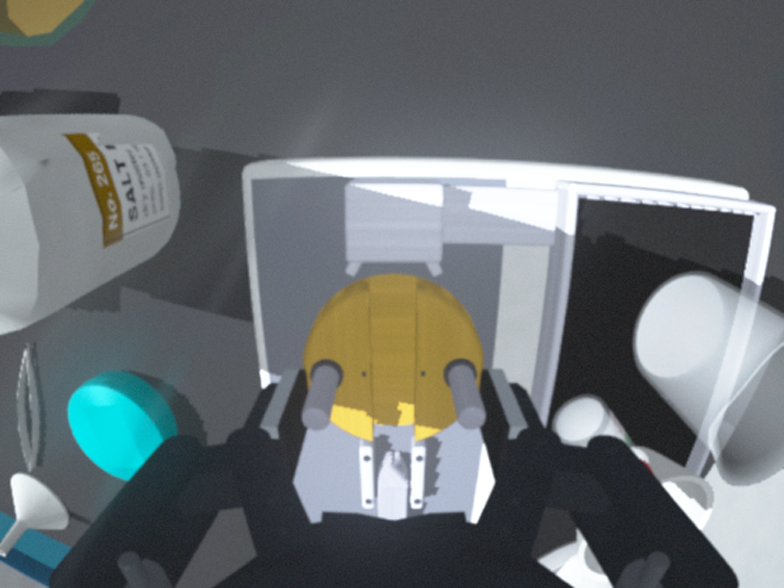

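The disc's slot now lies along the keeper and bar (slot centre at column 393, bar nose at (393,460)). I'll release, lift and look.

```bash
python3 -m creep '[[[0,0,0],[0,0,0],60],[[0,0,0],[0,0,0],0],[[0,0,0],[0,0,0],0],[[0,0,0],[0,0,0],0],[[0,0,15],[0,0,0],0],[[0,0,30],[0,0,0],0],[[5,-22,15],[0,0,0],0],[[6,-26,0],[0,0,0],0],[[6,-26,0],[0,0,0],100],[[6,-26,0],[0,0,0],200]]' 
python3 -m creep '[[[6,-26,0],[0,0,0],255],[[6,-26,0],[0,0,0],255],[[6,-26,0],[0,0,0],255],[[6,-26,0],[0,0,0],255],[[6,-22,0],[0,0,0],255],[[0,0,0],[0,0,0],255],[[0,0,0],[0,0,0],255]]' 
python3 - <<'E'
from h import *
from scipy.spatial.transform import Rotation as R
s=r.get_state();q=s["eef_rot"];M=R.from_quat([q[1],q[2],q[3],q[0]]).as_matrix();print(np.degrees(np.arctan2(M[1,1],M[0,1])),s["eef_pos"])
c=r.capture("wrist");crop(c["img"],0,0,560,420,1.4,"pics/w4.png")
c=r.capture("top");crop(c["img"],250,120,180,150,4.4,"pics/top4.png")
crop(r.capture("scene")["img"],235,150,200,140,4,"pics/s4.png")
E
```

```text
clock: 5.7
eef_pos: [0.5324, -0.1102, 0.1528]
eef_rot: [0.555, 0.438, 0.555, -0.438]
contact_force: [0.8, -0.2, -0.3]
gripper_width: 0.0639
clock: 6.28
eef_pos: [0.5618, -0.2369, 0.1521]
eef_rot: [0.554, 0.439, 0.554, -0.439]
contact_force: [-0.9, 0.5, 0.2]
gripper_width: 0.0001
13.228184825629622 [ 0.56175016 -0.23694016  0.15208094]
```

View pics/w4.png

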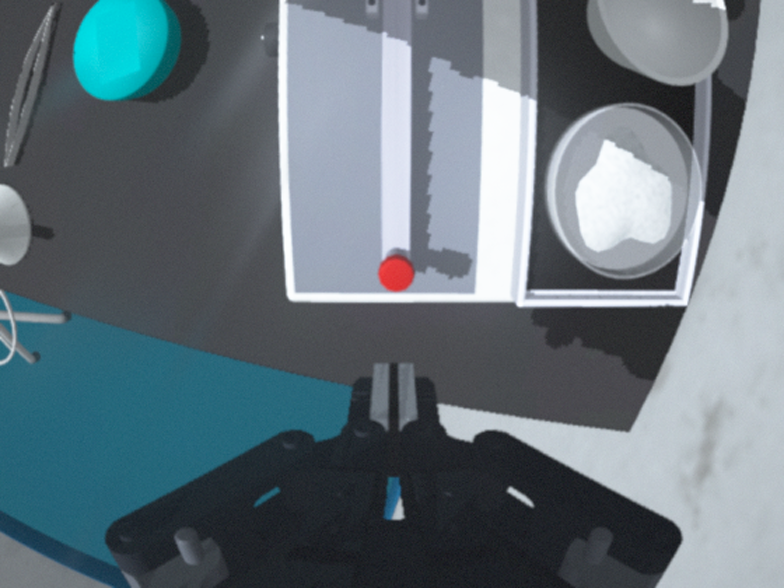

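View pics/top4.png

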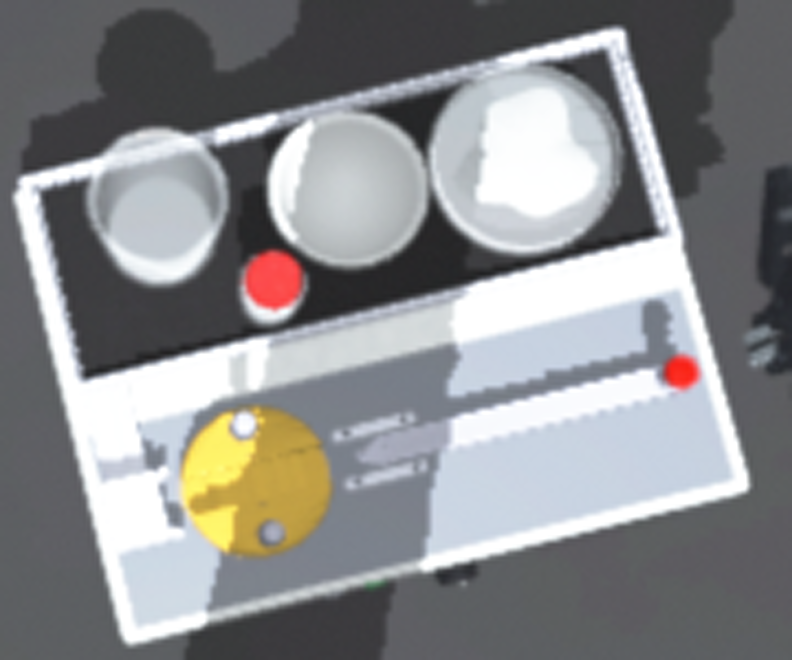

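View pics/s4.png

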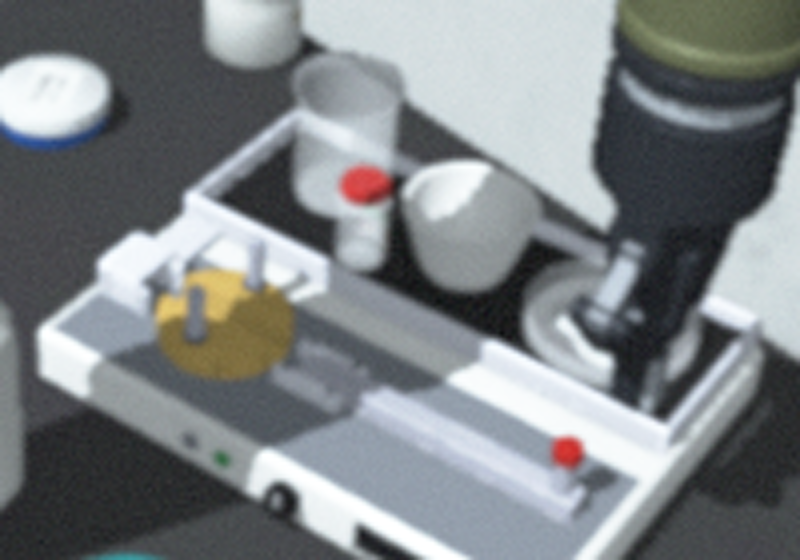

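```bash
python3 - <<'E'
from h import *
t=r.capture("top");f=lambda u,v,z:onz(t,250+u/4.4,120+v/4.4,z)
a=f(245,424,.088);b=f(272,532,.088);d=a-b;print(np.degrees(np.arctan2(d[1],d[0])),(a+b)/2)
s=r.get_state();c=r.capture("wrist");k=wonz(c,s,396/1.4,272/1.4,.084);print(k)
u=np.array([np.cos(np.radians(103.1)),np.sin(np.radians(103.1))]);v=np.array([u[1],-u[0]])
for K in(k,f(681,371,.084)): e=K[:2]-s["eef_pos"][:2];print("along",e@u,"lateral",e@v)
print("tcp rel disc",(s["eef_pos"][:2]-[.5105,-.0153])@u)
E
```

```text
12.713510396272556 [ 0.51032167 -0.01529358  0.088     ]
[ 0.55585525 -0.20419211  0.084     ]
along 0.03009880361236097 lateral 0.000648602399018587
along 0.0246100733245364 lateral -0.0002567757946564061
tcp rel disc -0.22435500827013266
```

```bash
python3 -m creep '[[[1,-5,-10],[0,0,0],255],[[0,0,-20],[0,0,0],255],[[0,0,-20],[0,0,0],255],[[0,0,-10],[0,0,0],255],[[0,0,-5],[0,0,0],255],[[0,0,0],[0,0,0],255],[[0,0,0],[0,0,0],255]]' 
python3 - <<'E'
from h import *
c=r.capture("wrist");crop(c["img"],0,0,560,420,1.4,"pics/w5.png")
E
```

```text
clock: 7.12
eef_pos: [0.5634, -0.2408, 0.0875]
eef_rot: [0.555, 0.438, 0.555, -0.438]
contact_force: [-0.5, -0.5, 0.1]
gripper_width: 0.0001
```

View pics/w5.png

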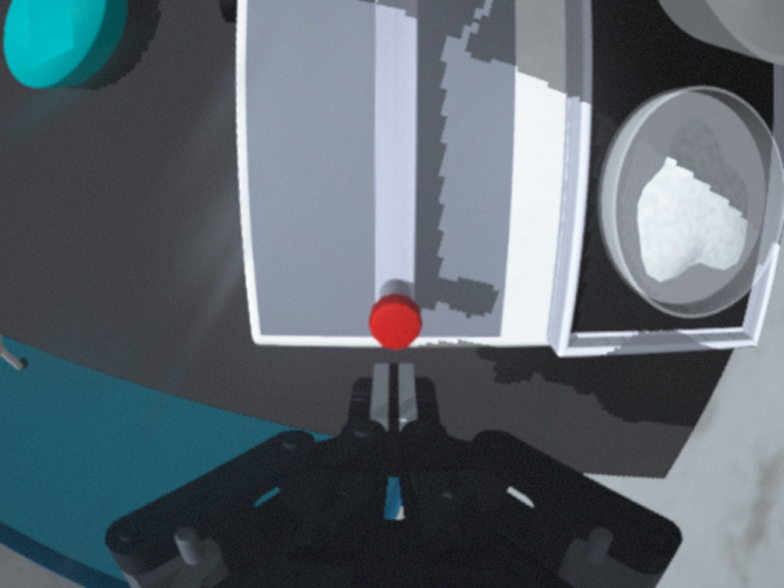

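The closed fingers stand squarely behind the red knob at (395,320). Pushing now.

```bash
python3 -m creep '[[[-1,4,0],[0,0,0],255],[[-1,4,0],[0,0,0],255],[[-1,5,0],[0,0,0],255],[[-1,5,0],[0,0,0],255],[[-1.3,5.5,0],[0,0,0],255],[[-1.3,5.5,0],[0,0,0],255],[[-1.3,5.5,0],[0,0,0],255],[[-1.3,5.5,0],[0,0,0],255]]'
python3 -m creep '[[[-1.3,5.5,0],[0,0,0],255],[[-1.3,5.5,0],[0,0,0],255],[[-1.3,5.5,0],[0,0,0],255],[[-1.3,5.5,0],[0,0,0],255],[[-1.3,5.5,0],[0,0,0],255],[[-1.3,5.5,0],[0,0,0],255],[[0,0,0],[0,0,0],255]]'
python3 - <<'E'
from h import *
c=r.capture("wrist");crop(c["img"],0,0,560,420,1.4,"pics/w6.png")
c=r.capture("scene");crop(c["img"],235,150,200,140,4,"pics/s6.png")
E
```

```text
clock: 7.83
eef_pos: [0.554, -0.2006, 0.0876]
eef_rot: [0.555, 0.439, 0.554, -0.439]
contact_force: [-0.1, -2.6, 1.5]
gripper_width: -0.0
clock: 8.42
eef_pos: [0.5456, -0.1655, 0.0871]
eef_rot: [0.554, 0.438, 0.556, -0.438]
contact_force: [0.6, -0.1, -0.0]
gripper_width: 0.0001
```

View pics/w6.png

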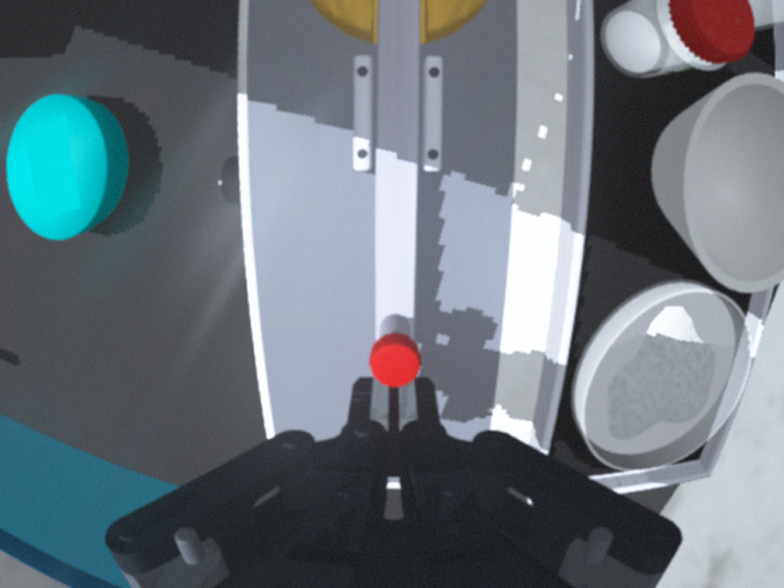

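View pics/s6.png

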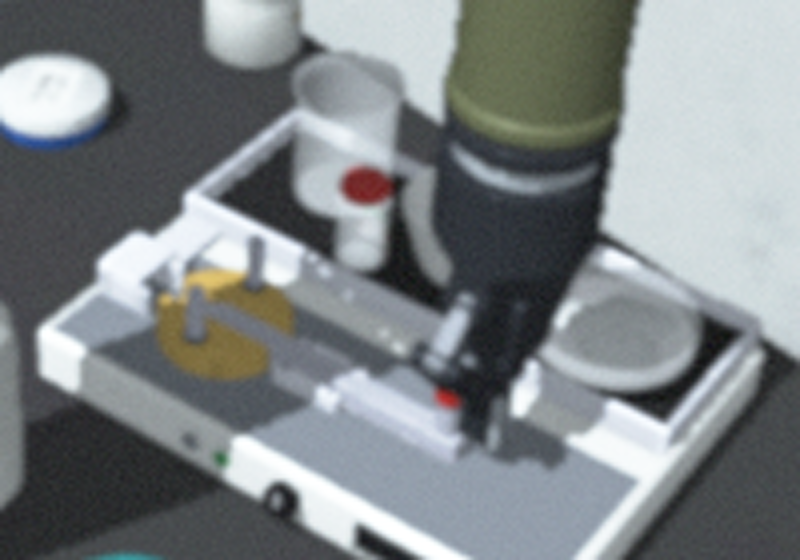

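The bar has entered the slot and runs straight, with no resistance and about 51 mm left. Continuing.

```bash
python3 -m creep '[[[-1.3,5.5,0],[0,0,0],255],[[-1.3,5.5,0],[0,0,0],255],[[-1.3,5.5,0],[0,0,0],255],[[-1.3,5.5,0],[0,0,0],255],[[-1.3,5.5,0],[0,0,0],255],[[-1.3,5.5,0],[0,0,0],255],[[-1.1,5,0],[0,0,0],255],[[-0.7,3,0],[0,0,0],255],[[0,0,0],[0,0,0],255]]'
python3 -m creep '[[[-0.5,2,0],[0,0,0],255],[[-0.5,2,0],[0,0,0],255],[[-0.5,2,0],[0,0,0],255],[[0,0,0],[0,0,0],255]]'
```

```text
clock: 9.27
eef_pos: [0.5363, -0.1254, 0.0873]
eef_rot: [0.555, 0.438, 0.555, -0.438]
contact_force: [0.2, -0.6, 1.0]
gripper_width: 0.0001
clock: 9.6
eef_pos: [0.535, -0.1206, 0.0874]
eef_rot: [0.555, 0.439, 0.555, -0.438]
contact_force: [-1.0, -0.2, 0.8]
gripper_width: -0.0001
```

```bash
python3 -m creep '[[[-0.5,2,0],[0,0,0],255],[[-0.5,2,0],[0,0,0],255],[[0,0,0],[0,0,0],255]]'
python3 -m creep '[[[-0.3,1.5,0],[0,0,0],255],[[-0.3,1.5,0],[0,0,0],255],[[0,0,0],[0,0,0],255]]'
python3 - <<'E'
from h import *
c=r.capture("top");crop(c["img"],250,120,180,150,4.4,"pics/top7.png")
c=r.capture("wrist");crop(c["img"],0,0,560,420,1.4,"pics/w7.png")
E
```

```text
clock: 9.85
eef_pos: [0.534, -0.1164, 0.0874]
eef_rot: [0.555, 0.438, 0.555, -0.438]
contact_force: [0.9, -1.1, 0.3]
gripper_width: -0.0001
clock: 10.1
eef_pos: [0.5337, -0.1144, 0.0874]
eef_rot: [0.555, 0.439, 0.554, -0.439]
contact_force: [0.3, -2.5, -1.2]
gripper_width: -0.0001
```

View pics/w7.png

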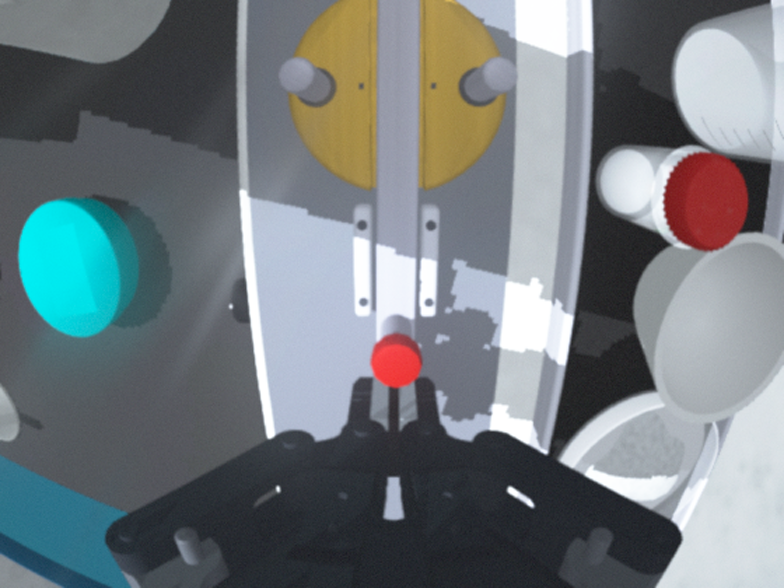

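```bash
python3 -m creep '[[[-0.3,1.5,0],[0,0,0],255],[[-0.3,1.5,0],[0,0,0],255],[[0,0,0],[0,0,0],255],[[0,0,0],[0,0,0],255]]'
python3 -m creep '[[[-0.3,1.5,0],[0,0,0],255],[[0,0,0],[0,0,0],255],[[0,0,0],[0,0,0],255]]'
```

```text
clock: 10.53
eef_pos: [0.534, -0.1139, 0.0878]
eef_rot: [0.556, 0.439, 0.552, -0.44]
contact_force: [0.9, -7.7, -0.0]
gripper_width: -0.0
clock: 10.78
eef_pos: [0.5342, -0.1137, 0.088]
eef_rot: [0.556, 0.439, 0.551, -0.44]
contact_force: [2.8, -10.6, 0.2]
gripper_width: -0.0003
```

The bar has met a hard stop near the expected place, with the force rising and no further motion. Backing off and checking.

```bash
python3 -m creep '[[[1,-5,0],[0,0,0],255],[[2,-8,0],[0,0,0],255],[[3,-12,0],[0,0,0],255],[[3,-12,5],[0,0,0],255],[[2,-10,20],[0,0,0],255],[[2,-10,30],[0,0,0],255],[[5,-20,30],[0,0,0],255],[[8,-35,10],[0,0,0],255],[[8,-35,0],[0,0,0],255],[[0,0,0],[0,0,0],255]]'
python3 - <<'E'
from h import *
s=r.get_state();c=r.capture("wrist");crop(c["img"],0,0,560,420,1.4,"pics/w8.png")
c=r.capture("top");crop(c["img"],250,120,180,150,4.4,"pics/top8.png")
hsv=cv2.cvtColor(c["img"],cv2.COLOR_RGB2HSV);m=(((hsv[...,0]>170)|(hsv[...,0]<6))&(hsv[...,1]>130)).astype(np.uint8)
for x in zip(*[a.tolist() for a in cv2.connectedComponentsWithStats(m)[2:]]):
    if x[1][0]>300:print(x)
crop(r.capture("scene")["img"],235,150,200,140,4,"pics/s8.png")
E
```

```text
clock: 11.62
eef_pos: [0.5668, -0.2676, 0.1846]
eef_rot: [0.556, 0.44, 0.549, -0.443]
contact_force: [0.4, -1.3, -0.5]
gripper_width: 0.0003
([306, 177, 13, 13, 138], [312.0, 182.81159420289856])
([345, 215, 7, 7, 38], [348.2105263157895, 217.8421052631579])
```

View pics/top8.png

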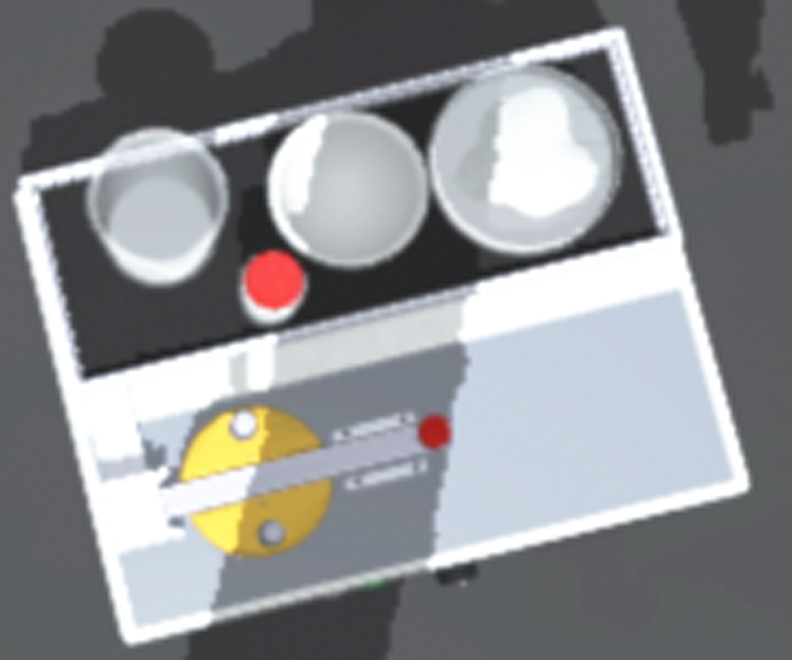

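View pics/s8.png

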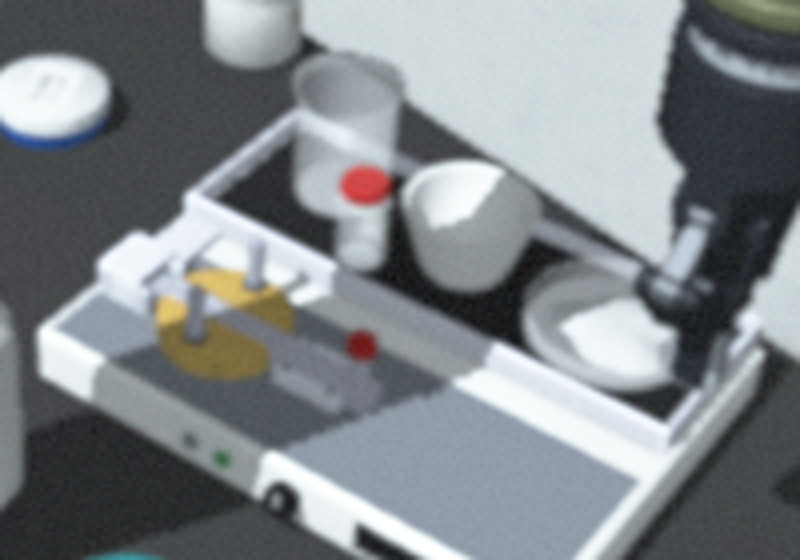

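View pics/w8.png

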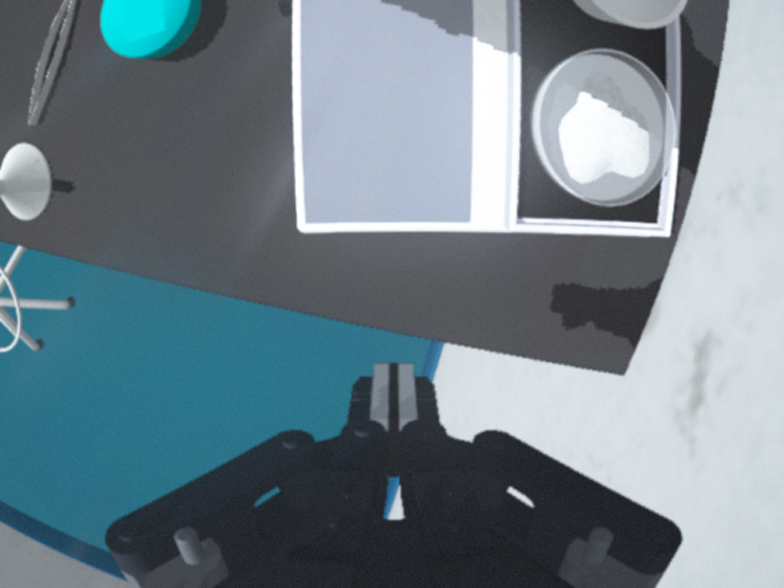

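```bash
python3 - <<'E'
from h import *
t=r.capture("top")
u=np.array([np.cos(np.radians(103.1)),np.sin(np.radians(103.1))]);v=np.array([u[1],-u[0]])
k=onz(t,348.2,217.84,.084);e=k[:2]-[.5104,-.0153];print("knob y",e@u,"x",e@v,"-> bar y",e@u+.07)
f=lambda x,y,z:onz(t,250+x/4.4,120+y/4.4,z)
d=f(245,424,.088)-f(272,532,.088);print(np.degrees(np.arctan2(d[1],d[0])))
s=r.get_state();print(s["contact_force"],abs(s["joint_vel"]).max())
E
```

```text
knob y -0.08268059987219993 x 0.0018373045164327524 -> bar y -0.012680599872199924
12.713510396272556
[-0.19468541  0.87278247 -0.10174944] 0.02206474922156384
```

Bar y reads −12.7 mm against a home position of −14 mm. That is home within the measurement error. The disc is in line and nothing else has moved.

```bash
python3 -m creep '[[[0,0,0],[0,0,0],255],[[0,0,0],[0,0,0],255]]'; python3 -c "
from plant import r
print(r.sign_off())"
```

```text
clock: 11.98
eef_pos: [0.5665, -0.2546, 0.182]
eef_rot: [0.555, 0.438, 0.556, -0.438]
contact_force: [-0.3, -0.1, -0.8]
gripper_width: 0.0
the job is handed in; nothing more can be done
None
```

The tray is locked: the brass disc's slot is in line with the bar, and the bar's nose is home in the keeper. I handed the job in at about 12 s; sign-off reports no verdict.

- **Disc:** I closed the fingertips on both pins with the lowest grip force (20 N) and turned the disc about 1.24 rad clockwise. The task said nothing needed gripping, but holding both pins kept the turn centred on the disc's axis. The last top view puts the pins at 12.7°, against about 13.1° for the shaker, so the slot is off by roughly 0.01 rad.
- **Bar:** I pushed it from behind the knob with the closed fingers until it met a hard stop, where the force rose to about 10 N and the bar stopped moving. The measured bar position is y ≈ −12.7 mm and x ≈ +1.8 mm. Home is −14 mm, so it reads 1.3 mm past the end wall, which is within the camera's 2 mm accuracy.
- **Everything else:** The other items in the pictures stood where they were. I judged most of them by eye; only the vial's cap was checked by pixel position, which was unchanged. The gripper was clear of everything at hand-in, with a wrist force under 1 N.

No check failed. The only disagreement was 2–5 mm between the wrist and top cameras on where the knob was before the push, which did not affect the result.

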